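# Turn the pen caddy to the drive's colour and hold it

### The job

One labelled drive lies on the black reader: by the grip bar on top of the rotating pen caddy, turn the caddy until the pot of that drive's colour stands squarely at the white pointer on the caddy's base. Finish with the grip bar still gripped between the fingers, holding the turntable still, without letting go. Leave the drives and everything else on the desk where they are.

Things in the scene. Friction and masses are not known exactly. Their poses are not given: they have to be found in the camera images.
- turntable: turntable of the pen caddy: grey disc, 236 mm across, with central post, grip bar and four pots 90 degrees apart: red at its -y, blue at +x, yellow at +y, dark steel at -x; origin on the turning axis, 14 mm above the desk, z up. Turns on its fixed base at least 5.5 rad either way from the start, with light friction (0.04 N m), and stays where left.
- grip_bar (a point): centre of the aluminium grip bar on top of the caddy's post, on the turning axis, 214 mm above the desk. The bar is part of the turntable: 56 mm long (along the turntable's x), 18 mm thick (y), 42 mm tall; turning it turns the turntable. Within 130 mm of the axis only the bar and its 18 mm thick post stand higher than 165 mm.
- front_mark (a point): point on the caddy's fixed black base on the centre line of its white pointer arrow, 109 mm horizontally from the turning axis, 12 mm above the desk. Axis to this point is the front direction. The arrow lies on a black tongue, 60 mm wide, that sticks out of the round base to 180 mm from the axis.
- reader: the black drive reader, fixed to the desk: a flat plate 150 x 110 x 20 mm with a 45 mm tall head with a green light bar across one short end; origin under the plate's centre. One drive lies on its plate.
- pot_red (a point): the outermost point of the red pot at its rim, 109 mm horizontally from the turning axis, 117 mm above the desk. The pot is red plastic, 68 mm across and 95 mm tall, fixed to the turntable with its centre 75 mm from the axis; pens stand in it.
- drive_red: portable drive with a large red label on top, loose, 115 x 80 x 15 mm, origin under its centre; lies on the reader (underside 20 mm above the desk) or on the white waiting stand (a 140 x 200 x 20 mm slab) with another drive.
- pot_blue (a point): the outermost point of the blue pot at its rim, 109 mm horizontally from the turning axis, 117 mm above the desk. The pot is blue plastic, 68 mm across and 95 mm tall, fixed to the turntable with its centre 75 mm from the axis; pens stand in it.
- drive_blue: portable drive with a large blue label on top, loose, 115 x 80 x 15 mm, origin under its centre; lies on the reader (underside 20 mm above the desk) or on the white waiting stand (a 140 x 200 x 20 mm slab) with another drive.
- pot_yellow (a point): the outermost point of the yellow pot at its rim, 109 mm horizontally from the turning axis, 117 mm above the desk. The pot is yellow plastic, 68 mm across and 95 mm tall, fixed to the turntable with its centre 75 mm from the axis; pens stand in it.
- drive_yellow: portable drive with a large yellow label on top, loose, 115 x 80 x 15 mm, origin under its centre; lies on the reader (underside 20 mm above the desk) or on the white waiting stand (a 140 x 200 x 20 mm slab) with another drive.
- mug: bystander, loose: white mug, 82 mm across, 95 mm tall, origin under its centre
- bare_disk: bystander, loose: bare hard disk, aluminium, 147 x 102 x 26 mm, origin under its centre
- mouse: bystander, loose: black computer mouse, about 80 x 60 x 35 mm, origin under it
- stick: bystander, loose: black memory stick, 60 x 20 x 10 mm, origin under it
Things that resemble listed ones, but are neither listed nor needed, are in the scene too. What is shaped like the drive_blue but green or turquoise is not meant.

How it is judged:
At the end, for the whole second after the job is handed in: The pot matching the drive on the reader has its outermost point within 16 mm (about 8 degrees) of the point of the same radius on the pointer line, the turntable is still (under 0.08 rad/s), and the fingers grip the bar (over 3 N, grasp point within 35 mm of its centre) (((horizontal distance between drive_red and reader below 0.04 m and horizontal distance between pot_red and front_mark below 0.016 m) or (horizontal distance between drive_blue and reader below 0.04 m and horizontal distance between pot_blue and front_mark below 0.016 m) or (horizontal distance between drive_yellow and reader below 0.04 m and horizontal distance between pot_yellow and front_mark below 0.016 m)) and contact force between the fingers and turntable above 3 N and distance between the grasp point and grip_bar below 0.035 m and angular speed of turntable below 0.08 rad/s); the arm keeps its last pose, push and grip.
It fails at once if a drive or another loose thing on the desk is moved by more than 20 mm (distance of any of drive_red, drive_blue, drive_yellow, mug, bare_disk, mouse, stick from where it was at the start of the episode above 0.02 m).
It also fails if it takes over 58 s, if anything falls off the work surface, if the arm or the gripper's body presses on something with over 40 N, if the wrist force passes 120 N, or if a joint passes its speed limit or range.

### The arm

A 6-joint arm with a two-finger parallel gripper is mounted at the origin on the work surface. World frame = base frame: x ahead of the robot, y to its left, z up, the work surface at z = 0. Lengths are in m, angles in rad, forces in N, time in s.
With the tool pointing down it reaches from about 0.3 to 0.775 m from the base axis. Payload 14.6 kg.
Tool frame: the origin (TCP) lies midway between the tips of the shut fingers; the grasp point (between the pads) lies 19 mm behind it (r.hold_point_z is the distance from the TCP to the grasp point, in m); x points along the fingers, z is the direction in which the jaws open and shut, and the axes are right-handed (so a half turn about x gives the same grasp; the last joint's range is limited). The gripper opens to 85 mm and grips with 20 to 120 N. Pads are 22 mm wide; open, the fingers measure 114 mm over their backs; the gripper's body (76 mm by 85 mm) begins 54 mm behind the grasp point. The pads swing forward as they close: fully open they stand 13 mm farther back than shut.
Start: joints at [-1.31, 0.3, 1.521, -0, 1.321, -0.067], TCP at [0.177, -0.521, 0.231] pointing down, gripper open.
Joint ranges: [-3.03, 3.03], [-0.79, 2.21], [0.23, 2.52], [-1.04, 4.18], [0, 3.07], [-2.55, 2.55]. Speed limits (rad/s): [2.22, 2.22, 2.57, 3.14, 3.14, 3.14].

### API

Orientations are given as a 3x3 rotation matrix whose columns are the frame's x, y, z axes.
In Python, from bench import r gives the robot as it stands.
- The arm moves only by the tool send_rows, never from a script. Its arguments are lists of equal length, an entry for each row: "delta_rot": the turn, a rotation vector about the tool's x, y, z in rad, a list of three; "slide": the shift along the tool's x, y, z in m, a list of three; "hand": the opening, from -1 (shut) to 1 (fully open). A call has 1 to 20 rows; each row is the pose to reach, as a shift and turn from the pose commanded when the call began, along the tool's axes at that moment; what a row does not reach only later rows make up. A row lasts 1/8 s, in which the tool goes at most 62.5 mm and 10.7 degrees, less where a joint would pass 70% of its speed; a pose out of reach is approached as far as the arm can. A call with a gripper value outside its range is refused whole. The fingers move at their own pace and stop on an object; "grip_force" is the grip in N (left out, the last holds). Time passes only in rows, so rows that repeat a pose let the fingers close. It gives the time, the measured TCP pose, the force and the opening at its end, in the units of the state.
- r.get_obs(): the state, without advancing time (a new reading comes with each control period).
- r.get_image(name): name is "scene" or "side" or "wrist"; returns the picture (384x512x3 uint8, red, green, blue); there is no depth.
- r.camera_params(name): a dict with "fov_y" (degrees; the focal length in pixels is half the picture's height over the tangent of half this angle, whatever the lens; pixels are square), "cx", "cy" (the principal point, pixels), "R" (3x3) and "t" (3): a world point X has camera coordinates R X + t. Camera axes: x right, y down, z forward; pixel columns grow to the right and rows downward; lengths in m; the calibration is good to about 2 mm. The wrist camera is an equidistant fisheye: a pixel r from the principal point sees the ray r / f radians off the axis. A picture is of the moment at which its call begins: read the wrist's pose just before it. camera_params takes no time and is no camera call; for the wrist camera it gives the pose at the moment of the call.
- r.finish_job(): hands the job in, once; it reports no verdict.
The state is a dict: "time": time; "qpos": joint angles; "qvel": joint speeds; "joint_torque": joint torques, N m; "ee_pos": TCP position; "tcp_rot": TCP orientation; "force": force on the tool from outside, world axes, zero at the start; "wrist_torque": the same for the moment, N m; "gripper_width": finger opening in m.
Only numpy, scipy, OpenCV 4.12 (cv2) and the standard library are available. Lean on these libraries where they do the work, as an engineer would, in place of code of your own. Each camera call takes 0.05 s, during which the arm holds its last target. There are 200 camera calls.

## Working session

There is one attempt and no reset: what is moved stays moved. The work goes in short steps, Python scripts to look and compute and a tool call to move; the robot and the scene stay as the last step left them, time stands still between calls to the robot, and variables do not carry over. Pictures are saved under pics/ and viewed, about 8 in all and at most 12, crops included, and the job is handed in when it is done.

Besides the shell and the picture viewer there is one more tool, called after "Call:" as name(argument=value, ...), one argument or row to a line, values as JSON. send_rows: Moves the arm, as the interface text tells. Its arguments: {"type":"object","properties":{"delta_rot":{"type":"array"},"slide":{"type":"array"},"hand":{"type":"array"},"grip_force":{"type":"number"}},"required":["delta_rot","slide","hand"]}

```bash
mkdir -p pics; python3 - <<'E'
from bench import r
import cv2,numpy as np
for n in ["scene","side"]:
    im=r.get_image(n); cv2.imwrite(f"pics/{n}0.png",cv2.resize(im[:,:,::-1],(800,600),interpolation=cv2.INTER_CUBIC))
    p=r.camera_params(n);print(n,p)
o=r.get_obs();print(o['time'],o['ee_pos'],o['tcp_rot'],o['gripper_width'])
E
```

```text
scene {'fov_y': 46.11013154688205, 'cx': 260.92745391312724, 'cy': 197.2274836885526, 'R': array([[ 0.79037163,  0.61259756,  0.00607564],
       [ 0.49289668, -0.62998174, -0.60014654],
       [-0.36382076,  0.47733346, -0.799867  ]]), 't': array([-0.3823173 , -0.12293323,  1.75926836])}
side {'fov_y': 57.45880341214513, 'cx': 255.43326090575584, 'cy': 191.98960715147135, 'R': array([[-0.95545827, -0.29510283,  0.00371819],
       [-0.23080432,  0.73930791, -0.63257662],
       [ 0.18392626, -0.60525873, -0.77448886]]), 't': array([0.439837  , 0.17585233, 1.00770903])}
0.1 [ 0.17700681 -0.5205046   0.23076479] [[-2.80263488e-04  9.46754635e-01  3.21955871e-01]
 [ 1.03068223e-03  3.21955986e-01 -9.46754076e-01]
 [-9.99999430e-01  6.64935947e-05 -1.06603568e-03]] 0.08511627312627139
```

View pics/scene0.png

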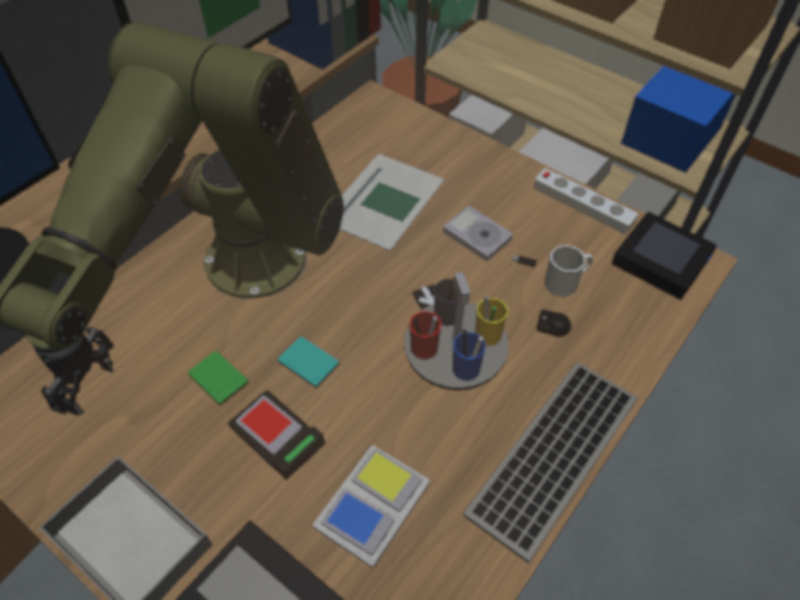

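View pics/side0.png

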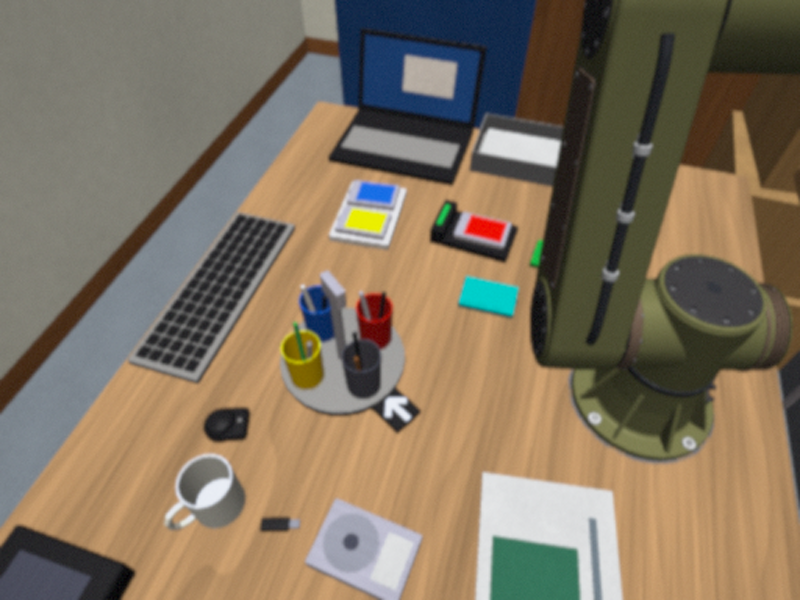

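Picture 1 (scene) and picture 2 (side) both show the red-label drive on the black reader: scene (268,422), with the green light bar at (300,447), and side (485,230). The blue and yellow drives are on the white stand. The green card at (218,376) and the turquoise one at (308,360) are decoys. The target is therefore the red pot. For the grip, the only candidates are the caddy's bar (scene (462,288), side (333,290)) and the pens. Next is a close crop of the caddy.

```bash
python3 - <<'E'
from bench import r
import cv2,numpy as np
a=r.get_image("side")[160:285,170:280,::-1]; b=r.get_image("scene")[165:255,255:335,::-1]
a=cv2.resize(a,None,fx=4,fy=4,interpolation=cv2.INTER_CUBIC); b=cv2.resize(b,None,fx=4,fy=4,interpolation=cv2.INTER_CUBIC)
c=np.zeros((500,440+320,3),np.uint8); c[:,:440]=a; c[:360,440:]=np.clip(b*1.4,0,255)
cv2.imwrite("pics/crop1.png",c)
E
```

```text
(no output)
```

View pics/crop1.png

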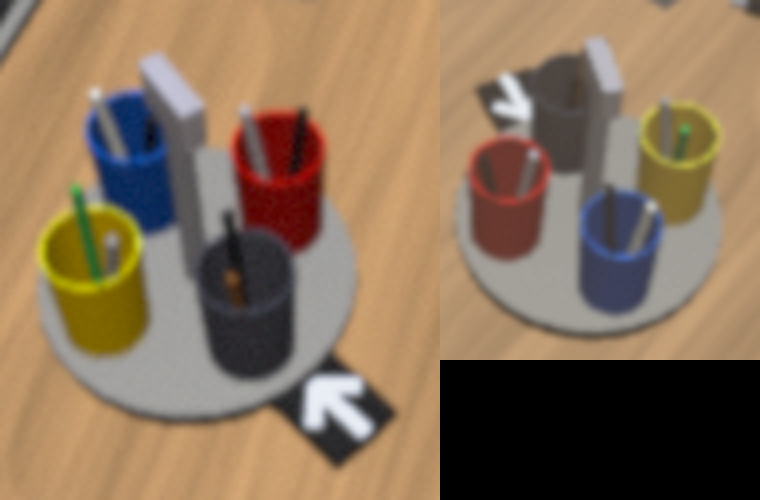

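```bash
cat > geo.py <<'E'
import numpy as np
from bench import r
def proj(n,X):
    p=r.camera_params(n); f=192/np.tan(np.radians(p['fov_y']/2)); c=p['R']@np.asarray(X)+p['t']
    return np.array([p['cx']+f*c[0]/c[2],p['cy']+f*c[1]/c[2]])
E
python3 - <<'E'
from geo import *
from scipy.optimize import least_squares
S=lambda u,v:(u/4-.4+170,v/4-.4+160); C=lambda u,v:((u-440)/4-.4+255,v/4-.4+165)
ang=dict(r=-np.pi/2,b=0,y=np.pi/2,s=np.pi)
pots=[("side","y",S(91,248)),("side","r",S(279,148)),("side","s",S(246,272)),("scene","y",C(679,135)),("scene","r",C(509,169)),("scene","b",C(620,222))]
tops=[("side",S(172,83)),("scene",C(604,64))]
tips=[("side",1,S(395,410)),("side",-1,S(338,466)),]
cornS=[S(140,60),S(162,55),S(205,103),S(183,114)]; cornC=[C(586,41),C(604,38),C(622,85),C(605,92)]
def res(q,lab=False):
    x,y,t,ph,=q; e=[]
    for n,k,uv in pots:
        a=t+ang[k]; e.append(proj(n,[x+.075*np.cos(a),y+.075*np.sin(a),.117])-uv)
    for n,uv in tops: e.append(proj(n,[x,y,.235])-uv)
    for n,s,uv in tips:
        c,d=np.cos(ph),np.sin(ph); P=[x+.18*c-s*.03*d,y+.18*d+s*.03*c,.012]; e.append(proj(n,P)-uv)
    for u,v,h in [(310,385,0)]: pass
    return np.concatenate(e)
best=min((least_squares(res,[.45,.0,t,p],loss='soft_l1') for t in np.arange(-3,3,.7) for p in np.arange(-3,3,1.)),key=lambda s:s.cost)
x,y,t,p=best.x;print(best.x,best.cost);print(res(best.x).reshape(-1,2).round(1))
w=lambda a:(a+np.pi)%(2*np.pi)-np.pi
print("turn needed (red->front)",w(p-(t-np.pi/2)), "red angle",w(t-np.pi/2))
for n in ("side","scene"): 
  print(n,[proj(n,[x+.028*i*np.cos(t)-.009*j*np.sin(t),y+.028*i*np.sin(t)+.009*j*np.cos(t),.235]).round(1) for i in(1,-1) for j in (1,-1)])
print(np.round(cornS,1).tolist(),np.round(cornC,1).tolist())
o=r.get_obs();print(o['qpos'],o['ee_pos'],o['tcp_rot'].round(4))
R=o['tcp_rot'];print("slide to axis",R.T@(np.array([x,y,.23])-o['ee_pos']))
E
```

```text
Traceback (most recent call last):
  File "geo.py", line 4, in proj
    p=r.camera_params(n); f=192/np.tan(np.radians(p['fov_y']/2)); c=p['R']@np.asarray(X)+p['t']
ValueError: time passes only in moves, steps and waits
```

```bash
cat > geo.py <<'E'
import numpy as np
from bench import r
P={n:r.camera_params(n) for n in("side","scene")}
w=lambda a:(a+np.pi)%(2*np.pi)-np.pi
def proj(n,X):
    p=P[n]; f=192/np.tan(np.radians(p['fov_y']/2)); c=p['R']@np.asarray(X)+p['t']
    return np.array([p['cx']+f*c[0]/c[2],p['cy']+f*c[1]/c[2]])
E
python3 - <<'E'
from geo import *
from scipy.optimize import least_squares
S=lambda u,v:(u/4-.4+170,v/4-.4+160); C=lambda u,v:((u-440)/4-.4+255,v/4-.4+165)
ang=dict(r=-np.pi/2,b=0,y=np.pi/2,s=np.pi)
pots=[("side","y",S(91,248)),("side","r",S(279,148)),("side","s",S(246,272)),("scene","y",C(679,135)),("scene","r",C(509,169)),("scene","b",C(620,222))]
tops=[("side",S(172,83)),("scene",C(604,64))]
tips=[("side",1,S(395,410)),("side",-1,S(338,466))]
cornS=[S(140,60),S(162,55),S(205,103),S(183,114)]; cornC=[C(586,41),C(604,38),C(622,85),C(605,92)]
def res(q):
    x,y,t,ph=q; e=[]
    for n,k,uv in pots:
        a=t+ang[k]; e.append(proj(n,[x+.075*np.cos(a),y+.075*np.sin(a),.117])-uv)
    for n,uv in tops: e.append(proj(n,[x,y,.235])-uv)
    for n,s,uv in tips:
        c,d=np.cos(ph),np.sin(ph); e.append(proj(n,[x+.18*c-s*.03*d,y+.18*d+s*.03*c,.012])-uv)
    return np.concatenate(e)
best=min((least_squares(res,[.45,.0,t,2.4],loss='soft_l1') for t in np.arange(-3,3,.7)),key=lambda s:s.cost)
x,y,t,p=best.x;print(best.x,best.cost);print(res(best.x).reshape(-1,2).round(1).tolist())
print("turn needed",w(p-(t-np.pi/2)),"red angle",w(t-np.pi/2))
for n in ("side","scene"): 
  print(n,[proj(n,[x+.028*i*np.cos(t)-.009*j*np.sin(t),y+.028*i*np.sin(t)+.009*j*np.cos(t),.235]).round(1).tolist() for i in(1,-1) for j in (1,-1)])
print(np.round(cornS,1).tolist(),np.round(cornC,1).tolist())
o=r.get_obs();R=o['tcp_rot'];print(o['qpos'],"slide to axis",R.T@(np.array([x,y,.231])-o['ee_pos']))
print("jaw angle",np.arctan2(R[1,2],R[0,2]),"bar normal",w(t+np.pi/2))
E
```

```text
[ 0.5451393   0.09368472 -0.65810301  2.64430019] 1.902649603024123
[[-0.6, -0.1], [-0.5, -0.4], [-0.4, -0.3], [-0.4, -0.6], [-0.7, -0.2], [-0.1, 0.1], [-0.6, -0.2], [-0.5, -0.6], [1.0, 0.2], [-0.2, 0.1]]
turn needed -1.4099857824921163 red angle -2.2288993349032475
side [[203.2, 174.8], [209.4, 171.8], [214.7, 188.9], [221.0, 185.6]]
scene [[300.5, 186.2], [295.0, 187.3], [295.2, 172.8], [289.8, 173.9]]
[[204.6, 174.6], [210.1, 173.4], [220.8, 185.4], [215.4, 188.1]] [[291.1, 174.8], [295.6, 174.1], [300.1, 185.8], [295.8, 187.6]]
[-1.30958008e+00  3.00244871e-01  1.52135919e+00  2.02215625e-05
  1.32070734e+00 -6.66156944e-02] slide to axis [ 3.07563942e-04  5.46266753e-01 -4.63018571e-01]
jaw angle -1.2429693780859319 bar normal 0.9126933186865456
```

The caddy axis is at (0.545, 0.094), with the bar at −0.658 rad. Red needs a turn of −1.41 rad in the world frame, and joint 6 would go from about −0.8 to +0.6, which is within its range. I'll lift and move above the bar with the jaws aligned to it.

Call:
send_rows(
  delta_rot=[
    [0, 0, 0],
    [0, 0, 0],
    [-0.154, 0, 0],
    [-0.308, 0, 0],
    [-0.462, 0, 0],
    [-0.616, 0, 0],
    [-0.77, 0, 0],
    [-0.924, 0, 0],
    [-1.078, 0, 0],
    [-1.232, 0, 0],
    [-1.386, 0, 0],
    [-1.54, 0, 0],
    [-1.694, 0, 0],
    [-1.848, 0, 0],
    [-2.002, 0, 0],
    [-2.156, 0, 0],
    [-2.156, 0, 0],
    [-2.156, 0, 0],
    [-2.156, 0, 0],
  ],
  slide=[
    [-0.045, 0, 0],
    [-0.09, 0, 0],
    [-0.09, 0.039, -0.033],
    [-0.09, 0.078, -0.066],
    [-0.09, 0.117, -0.099],
    [-0.09, 0.156, -0.132],
    [-0.09, 0.195, -0.165],
    [-0.09, 0.234, -0.198],
    [-0.09, 0.273, -0.231],
    [-0.09, 0.312, -0.264],
    [-0.09, 0.351, -0.297],
    [-0.09, 0.39, -0.33],
    [-0.09, 0.429, -0.363],
    [-0.09, 0.468, -0.396],
    [-0.09, 0.507, -0.43],
    [-0.09, 0.546, -0.463],
    [-0.09, 0.546, -0.463],
    [-0.09, 0.546, -0.463],
    [-0.09, 0.546, -0.463],
  ],
  hand=[1, 1, 1, 1, 1, 1, 1, 1, 1, 1, 1, 1, 1, 1, 1, 1, 1, 1, 1],
)

```text
time: 2.58
ee_pos: [0.5447, 0.0926, 0.3216]
tcp_rot: [[0.0, -0.79, 0.613], [-0.0, 0.613, 0.79], [-1.0, -0.0, 0.0]]
force: [0.4, 1.3, -0.2]
gripper_width: 0.0857
```

```bash
python3 - <<'E'
from geo import *
import cv2
o=r.get_obs();R=o['tcp_rot'];print(o['time'],o['qpos'].round(3),o['ee_pos'],"jaw",np.arctan2(R[1,2],R[0,2]))
print(R.round(3))
print("slide",R.T@(np.array([.5451,.0937,.195])-o['ee_pos']))
p=r.camera_params("wrist");im=r.get_image("wrist")
f=192/np.tan(np.radians(p['fov_y']/2))
def pw(X):
    c=p['R']@np.array(X)+p['t'];h=np.hypot(c[0],c[1]);return np.array([p['cx'],p['cy']])+f*np.arctan2(h,c[2])*c[:2]/h
im=cv2.resize(im[:,:,::-1],(800,600)).copy()
t=-.658
for i in(1,-1):
  for j in(1,-1):
    q=pw([.5451+.028*i*np.cos(t)-.009*j*np.sin(t),.0937+.028*i*np.sin(t)+.009*j*np.cos(t),.235])*800/512
    cv2.circle(im,tuple(int(v) for v in q),3,(255,0,255),-1)
cv2.imwrite("pics/w1.png",im)
E
```

```text
2.575 [ 0.102  0.254  1.372 -0.     1.516 -0.809] [0.54465622 0.09256071 0.32156417] jaw 0.9111780836978434
[[ 0.    -0.79   0.613]
 [-0.     0.613  0.79 ]
 [-1.    -0.     0.   ]]
slide [0.12656425 0.00038408 0.00115251]
```

View pics/w1.png

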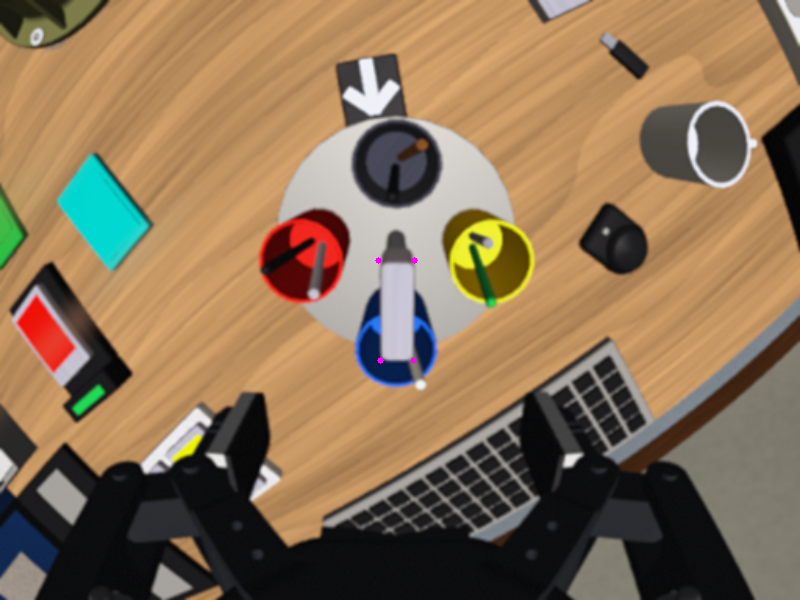

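Picture 4 (wrist) shows the bar's top at (397,310), matching my prediction, centred between the fingers and aligned with them. The red drive on the reader is at (45,330), and red pot is at (305,255). Now I'll descend and grip.

Call:
send_rows(
  delta_rot=[
    [0, 0, 0],
    [0, 0, 0],
    [0, 0, 0],
    [0, 0, 0],
    [0, 0, 0],
    [0, 0, 0],
    [0, 0, 0],
    [0, 0, 0],
    [0, 0, 0],
    [0, 0, 0],
    [0, 0, 0],
    [0, 0, 0],
    [0, 0, 0],
    [0, 0, 0],
    [0, 0, 0],
    [0, 0, 0],
  ],
  slide=[
    [0.03, 0, 0.001],
    [0.06, 0, 0.001],
    [0.085, 0, 0.001],
    [0.105, 0, 0.001],
    [0.12, 0, 0.001],
    [0.126, 0, 0.001],
    [0.126, 0, 0.001],
    [0.126, 0, 0.001],
    [0.126, 0, 0.001],
    [0.126, 0, 0.001],
    [0.126, 0, 0.001],
    [0.126, 0, 0.001],
    [0.126, 0, 0.001],
    [0.126, 0, 0.001],
    [0.126, 0, 0.001],
    [0.126, 0, 0.001],
  ],
  hand=[1, 1, 1, 1, 1, 1, 1, 1, -1, -1, -1, -1, -1, -1, -1, -1],
  grip_force=50,
)

```text
time: 4.62
ee_pos: [0.5452, 0.0938, 0.1955]
tcp_rot: [[-0.001, -0.791, 0.611], [-0.001, 0.611, 0.791], [-1.0, 0.0, -0.001]]
force: [-4.4, -3.5, 2.9]
gripper_width: 0.0178
```

Call:
send_rows(
  delta_rot=[
    [0.05, 0, 0],
    [0.13, 0, 0],
    [0.23, 0, 0],
    [0.33, 0, 0],
    [0.43, 0, 0],
    [0.53, 0, 0],
    [0.63, 0, 0],
    [0.73, 0, 0],
    [0.83, 0, 0],
    [0.93, 0, 0],
    [1.03, 0, 0],
    [1.13, 0, 0],
    [1.22, 0, 0],
    [1.3, 0, 0],
    [1.36, 0, 0],
    [1.4, 0, 0],
    [1.41, 0, 0],
    [1.41, 0, 0],
    [1.41, 0, 0],
    [1.41, 0, 0],
  ],
  slide=[
    [0, 0, 0],
    [0, 0, 0],
    [0, 0, 0],
    [0, 0, 0],
    [0, 0, 0],
    [0, 0, 0],
    [0, 0, 0],
    [0, 0, 0],
    [0, 0, 0],
    [0, 0, 0],
    [0, 0, 0],
    [0, 0, 0],
    [0, 0, 0],
    [0, 0, 0],
    [0, 0, 0],
    [0, 0, 0],
    [0, 0, 0],
    [0, 0, 0],
    [0, 0, 0],
    [0, 0, 0],
  ],
  hand=[-1, -1, -1, -1, -1, -1, -1, -1, -1, -1, -1, -1, -1, -1, -1, -1, -1, -1, -1, -1],
)

```text
time: 7.12
ee_pos: [0.5464, 0.0941, 0.1955]
tcp_rot: [[0.002, 0.477, 0.879], [0.0, 0.879, -0.477], [-1.0, 0.001, 0.002]]
force: [8.6, 0.0, -1.8]
gripper_width: 0.0175
```

```bash
python3 - <<'E'
from geo import *
import cv2
o=r.get_obs();R=o['tcp_rot'];print(o['time'],o['ee_pos'],"jaw",np.arctan2(R[1,2],R[0,2]),o['gripper_width'],o['force'])
p=r.camera_params("wrist");w_=r.get_image("wrist")
im=r.get_image("side")[160:285,170:280,::-1];im=cv2.resize(im,None,fx=4,fy=4,interpolation=cv2.INTER_CUBIC)
def m(X):
    q=(proj("side",X)-[170,160]+.4)*4; cv2.circle(im,tuple(int(v) for v in q),2,(255,0,255),-1)
for d in np.linspace(.109,.18,4): m([.5451+d*np.cos(2.644),.0937+d*np.sin(2.644),.012])
m([.5451+.109*np.cos(2.644),.0937+.109*np.sin(2.644),.117]); m([.5451+.041*np.cos(2.644),.0937+.041*np.sin(2.644),.117])
cv2.imwrite("pics/s2.png",im); cv2.imwrite("pics/w2.png",cv2.resize(w_[:,:,::-1],(800,600)))
E
```

```text
7.125 [0.5463843  0.09406288 0.19546586] jaw -0.4973357218636811 0.017505301177710694 [ 8.56010844  0.04551612 -1.79317364]
```

View pics/s2.png

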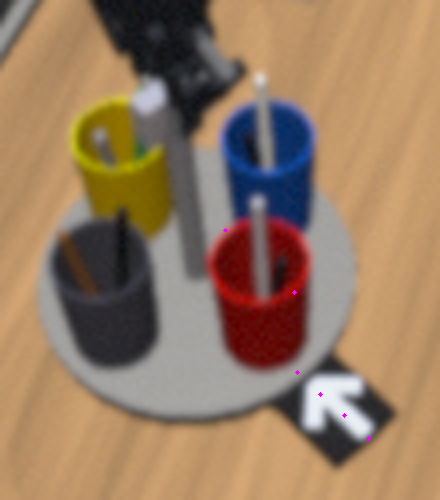

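View pics/w2.png

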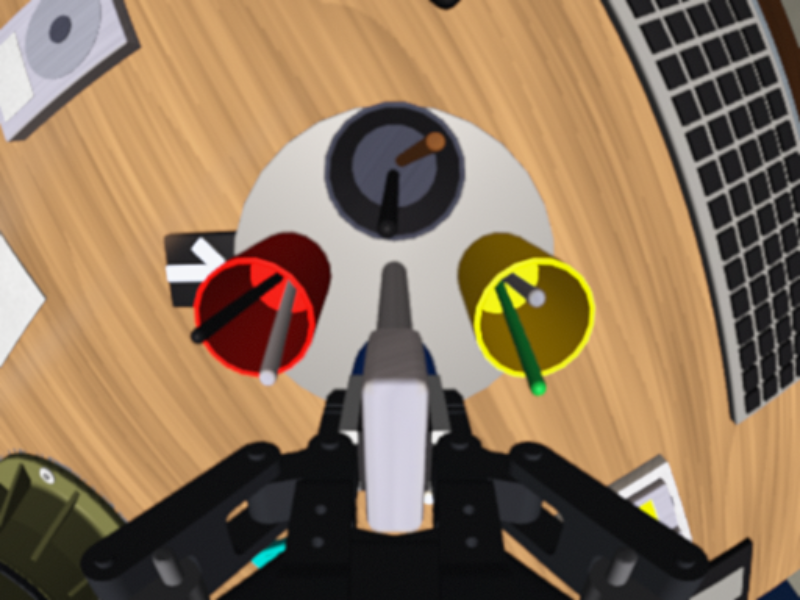

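In picture 5 (side), the red rim's centre is at (260,260), against a predicted (260,261) on the pointer line. That predicted line also runs through the arrow's shaft. In picture 6 (wrist), the bar is held between the pads and the red pot is beside the arrow.

```bash
python3 -c "
from bench import r
o=r.get_obs();print(abs(o['qvel']).max(),o['gripper_width'],o['time']);print(r.finish_job())"
```

```text
0.0021717077320081764 0.0173206362435826 7.225
the job is handed in; nothing more can be done
None
```

The red-labelled drive is the one on the reader, so I gripped the caddy's bar and turned the turntable by −1.41 rad. The red pot now stands at the white pointer. I handed the job in at about 7.2 s with the bar still gripped at 50 N.

- **Alignment:** in the last side picture, the red rim's centre was within about 1 px of an enlarged crop (a fraction of a millimetre to about 1 mm) of where the fitted pointer line puts it.
- **Grip:** the finger opening was 17.3 mm on the 18 mm bar, and the grasp point was about 1–2 mm from the bar's centre.
- **Stillness:** joint speeds were about 0.002 rad/s at most.
- **Not measured:** I didn't measure the drives and bystanders again after the turn. The gripper touched only the bar and the last pictures showed nothing disturbed. No checks failed or disagreed.

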